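# Open the touch-latch sample cupboard

### The job

Open the yellow cupboard: press its handleless door at the white spot so that the push-to-open catch lets go, draw your finger back and let the spring bring the door ajar by itself, then reach behind its free edge with a fingertip and swing it wide open, to about a right angle. Leave the green cupboard shut, and do not pick up, shift or knock over any of the bottles, jars and tubs around.

Things in the scene. Friction and masses are not known exactly. Their poses are not given: they have to be found in the camera images.
- yellow_cupboard: yellow cupboard, fixed, with amber bottles inside and a clear back: 160 mm deep (x), 200 wide (y), 220 tall (z). Origin: centre of its underside. Its front looks along its own -x, roughly to the robot, and is covered by a handleless yellow door hinged upright at its +y end (steel plate on the top at that corner), free edge at its -y end
- green_cupboard: green cupboard, fixed, with green bottles inside and a clear back: 160 mm deep (x), 200 wide (y), 220 tall (z). Origin: centre of its underside. Its front looks along its own -x, roughly to the robot, and is covered by a handleless green door hinged upright at its -y end (steel plate on the top at that corner), free edge at its +y end. To stay shut
- yellow_door (a joint): yellow door's angle (rad): 0 shut and latched, -0.04 pressed in to its stop, grows as it swings out towards the robot, stop at 1.75. Once unlatched and let go, a spring swings it in about a second to between 0.5 and 0.6, where it stays (70 mm gap behind it, 150 mm from the hinge). It then swings on with light damped drag (1 to 2 N) and stays where it is left
- green_door (a joint): angle of the green door, 0 shut and latched; the same catch and door, mirrored
- yellow_touch (a point): white round spot, 26 mm, on the yellow door's outer face: 165 mm from the hinge, 185 mm above the table; a white stripe on the door's top edge is right above it. It moves with the door. Pressing the shut door inwards here to its stop (about 6 mm; 3 to 4 N moves it) frees the catch; the door follows the finger as it draws back
- yellow_hinge (a point): point on the yellow door's upright hinge axis, 220 mm above the table; the axis lies in the plane of the door's inner face, 80 mm in front of the cupboard's origin and 95 mm to its +y side. Door panel: 190 mm wide, 210 tall (top edge 218 mm above the table), 16 thick. The catch's keeper sticks 30 mm out of the inner face near the free edge, only below 80 mm height
- jar: amber jar with a black cap, 60 mm across and 85 mm tall, standing on the rear half of the yellow cupboard's top; origin at the centre of its underside; a bystander
- tub: white tub with a yellow lid, 70 mm across and 80 mm tall, standing on the rear half of the green cupboard's top; origin at the centre of its underside; a bystander
- mid_bottle: amber bottle with a green cap, 52 mm across and 190 mm tall, standing between the two cupboards, towards their backs; origin at the centre of its underside; a bystander
- left_bottle: amber bottle with a green cap, 60 mm across and 200 mm tall, on the robot's left; origin at the centre of its underside; a bystander
- dark_bottle: dark green bottle with a yellow cap, 60 mm across and 200 mm tall, on the robot's left, farther off; origin at the centre of its underside; a bystander
- right_bottle: clear bottle with a cork, 60 mm across and 200 mm tall, on the robot's right; origin at the centre of its underside; a bystander
- right_jar: green jar with a black cap, 70 mm across and 90 mm tall, on the robot's right, nearer; origin at the centre of its underside; a bystander

How it is judged (in metres and radians):
On the way:
1. the catch has let go and the yellow door stands ajar by its own spring (0.2 to 0.9 rad), untouched by the robot for 0.2 s (value of joint yellow_door between 0.2 and 0.9 rad and contact force between each of the arm, the fingers and yellow_cupboard below 0.1 N), for 0.2 s.
At the end, for the whole second after the job is handed in: The yellow door stands open by at least 1.2 rad (its stop is at 1.75) and at rest; the green door is shut (under 0.1 rad); every bottle, jar and tub is upright (within 0.5 rad) and within 30 mm of where it began (value of joint yellow_door above 1.2 rad and velocity of joint yellow_door between -0.05 and 0.05 rad/s and not (value of joint green_door above 0.1 rad) and not (distance of jar from where it was at the start of the episode above 0.03 m or angle between jar's own z axis and vertical above 0.5 rad) and not (distance of tub from where it was at the start of the episode above 0.03 m or angle between tub's own z axis and vertical above 0.5 rad) and not (distance of mid_bottle from where it was at the start of the episode above 0.03 m or angle between mid_bottle's own z axis and vertical above 0.5 rad) and not (distance of left_bottle from where it was at the start of the episode above 0.03 m or angle between left_bottle's own z axis and vertical above 0.5 rad) and not (distance of dark_bottle from where it was at the start of the episode above 0.03 m or angle between dark_bottle's own z axis and vertical above 0.5 rad) and not (distance of right_bottle from where it was at the start of the episode above 0.03 m or angle between right_bottle's own z axis and vertical above 0.5 rad) and not (distance of right_jar from where it was at the start of the episode above 0.03 m or angle between right_jar's own z axis and vertical above 0.5 rad)); the robot touches nothing.
It fails at once if the green door comes open (more than 0.1 rad) (value of joint green_door above 0.1 rad).
It fails at once if a bottle, jar or tub is lifted or shifted by more than 30 mm, or tips by more than 0.5 rad ((distance of jar from where it was at the start of the episode above 0.03 m or angle between jar's own z axis and vertical above 0.5 rad) or (distance of tub from where it was at the start of the episode above 0.03 m or angle between tub's own z axis and vertical above 0.5 rad) or (distance of mid_bottle from where it was at the start of the episode above 0.03 m or angle between mid_bottle's own z axis and vertical above 0.5 rad) or (distance of left_bottle from where it was at the start of the episode above 0.03 m or angle between left_bottle's own z axis and vertical above 0.5 rad) or (distance of dark_bottle from where it was at the start of the episode above 0.03 m or angle between dark_bottle's own z axis and vertical above 0.5 rad) or (distance of right_bottle from where it was at the start of the episode above 0.03 m or angle between right_bottle's own z axis and vertical above 0.5 rad) or (distance of right_jar from where it was at the start of the episode above 0.03 m or angle between right_jar's own z axis and vertical above 0.5 rad)).
It also fails if it takes over 58 s, if anything falls off the work surface, if the arm or the gripper's body presses on something with over 40 N, if the wrist force passes 120 N, or if a joint passes its speed limit or range.

### The arm

A 7-joint arm with a two-finger parallel gripper is mounted at the origin on the work surface. World frame = base frame: x ahead of the robot, y to its left, z up, the work surface at z = 0. Lengths are in mm, angles in degrees, forces in N, time in s.
With the tool pointing down it reaches from about 400 to 900 mm from the base axis. Payload 5.5 kg.
Tool frame: the origin (TCP) lies on the front face of the gripper's body, between the roots of the fingers; the fingertips stand 66 mm ahead of it and the grasp point (between the pads) lies 47 mm ahead of it; y points along the fingers, x is the direction in which the jaws open and shut, and the axes are right-handed (so a half turn about y gives the same grasp; the last joint's range is limited). The gripper opens to 92 mm and grips with 3 to 60 N. Pads are 19 mm wide; open, the fingers measure 130 mm over their backs; the gripper's body (75 mm by 190 mm) begins 47 mm behind the grasp point.
Start: joints at [-61.41, 28.699, -24.465, 88.831, 12.651, 65.22, -12.049], TCP at [151.817, 632.021, 292.229] pointing down, gripper open.
Joint ranges: [-164.97, 164.97], [-17.58, 116.51], [-87.97, 89.64], [11.32, 138.91], [-80.73, 260.73], [10.89, 115.49], [-147.41, 147.41]. Speed limits (degrees/s): [147.25, 147.25, 180, 180, 180, 180, 180].

### API

Orientations are given as a 3x3 rotation matrix whose columns are the frame's x, y, z axes.
In Python, from station import telemetry, vision, ticket gives the robot as it stands.
- The arm moves only by the tool arm_command, never from a script. Its arguments are lists of equal length, an entry for each row: "xyz": the shift along the tool's x, y, z in mm, a list of three; "turn": the turn, a rotation vector about the tool's x, y, z in rad, a list of three; "gripper": the opening in per cent of the stroke, from 0 (shut) to 100 (fully open). A call has 1 to 12 rows; each row is the pose to reach, as a shift and turn from the pose commanded when the call began, along the tool's axes at that moment; what a row does not reach only later rows make up. A row lasts 1/10 s, in which the tool goes at most 50 mm and 8.59 degrees, less where a joint would pass 70% of its speed; a pose out of reach is approached as far as the arm can. A call with a gripper value outside its range is refused whole. The fingers move at their own pace and stop on an object; the grip force is fixed at half the most. Time passes only in rows, so rows that repeat a pose let the fingers close. It gives the time, the measured TCP pose, the force and the opening at its end, in the units of the state.
- telemetry.observe(): the state, without advancing time (a new reading comes with each control period).
- vision.grab_frame(name): name is "scene" or "top" or "wrist"; returns a dict with "image" (480x640x3 uint8, red, green, blue), "fx", "fy", "cx", "cy" (pixels), "D" ([k1, k2, p1, p2, k3] as OpenCV has them; the pictures are not rectified), "world_from_camera" (4x4, takes a point from camera to world coordinates). Camera axes: x right, y down, z forward; pixel columns grow to the right and rows downward; lengths in mm; the calibration is good to about 2 mm. A picture is of the moment at which its call begins. There is no depth.
- ticket.finish_job(): hands the job in, once; it reports no verdict.
The state is a dict: "clock": time; "joint_pos": joint angles; "joint_velocities": joint speeds; "tau": joint torques, N m; "tool_pos": TCP position; "tool_rot": TCP orientation; "ft_force": force on the tool from outside, world axes, zero at the start; "wrist_torque": the same for the moment, N m; "grip_width": opening from 0.0 (shut) to 1.0 (fully open).
Only numpy, scipy, OpenCV 4.12 (cv2) and the standard library are available. Lean on these libraries where they do the work, as an engineer would, in place of code of your own. Each camera call takes 0.05 s, during which the arm holds its last target.

## Working session

There is one attempt and no reset: what is moved stays moved. The work goes in short steps, Python scripts to look and compute and a tool call to move; the robot and the scene stay as the last step left them, time stands still between calls to the robot, and variables do not carry over. Pictures are saved under pics/ and viewed, and the job is handed in when it is done.

Besides the shell and the picture viewer there is one more tool, called after "Emit:" by a JSON object that holds its "method" and its "body", one argument or row to a line. arm_command: Moves the arm, as the interface text tells. Its arguments: {"type":"object","properties":{"xyz":{"type":"array"},"turn":{"type":"array"},"gripper":{"type":"array"}},"required":["xyz","turn","gripper"]}

```bash
mkdir -p pics; ls; python3 - <<'E'
from station import telemetry, vision, ticket
import cv2,pickle
s=telemetry.observe()
print(s['clock'],s['tool_pos'],s['tool_rot'],s['grip_width'],s['ft_force'])
for n in ['scene','top','wrist']:
    f=vision.grab_frame(n); pickle.dump(f,open(f'pics/{n}0.pkl','wb'))
    cv2.imwrite(f'pics/{n}0.png',f['image'][:,:,::-1]); print(n,f['fx'],f['D'],f['world_from_camera'])
E
```

```text
pics
0.0 [151.76989021 631.44789141 291.20242052] [[ 2.33560656e-01 -4.91000257e-04 -9.72342110e-01]
 [ 9.72340374e-01 -1.83827892e-03  2.33561167e-01]
 [-1.90211460e-03 -9.99998190e-01  4.80697437e-05]] 0.999105461129386 [ 0.59158319  0.09768521 -0.48847579]
scene 624.0505601609478 [-0.17655631  0.          0.          0.          0.        ] [[-9.50954397e-01 -2.92754640e-01  9.99022307e-02  4.43221227e+02]
 [-3.09330430e-01  8.99316070e-01 -3.09104013e-01  5.33438974e+02]
 [ 6.47952471e-04 -3.24846620e-01 -9.45766490e-01  1.68677249e+03]
 [ 0.00000000e+00  0.00000000e+00  0.00000000e+00  1.00000000e+00]]
top 460.71561094266144 [-0.05909275  0.          0.          0.          0.        ] [[ 4.79154693e-03 -9.95091559e-01  9.88424473e-02  5.05601424e+02]
 [-9.99970031e-01 -5.36905839e-03 -5.57757684e-03  4.12152429e+01]
 [ 6.08089050e-03 -9.88127599e-02 -9.95087464e-01  1.14200470e+03]
 [ 0.00000000e+00  0.00000000e+00  0.00000000e+00  1.00000000e+00]]
wrist 357.75873234652727 [-0.06395551  0.          0.          0.          0.        ] [[ 2.33916198e-01  9.32910972e-01  2.73788844e-01  7.67695760e+01]
 [ 9.72256200e-01 -2.24147009e-01 -6.69029074e-02  6.50264576e+02]
 [-1.04550590e-03  2.81842575e-01 -9.59460093e-01  3.83412974e+02]
 [ 0.00000000e+00  0.00000000e+00  0.00000000e+00  1.00000000e+00]]
```

View images.

View pics/scene0.png

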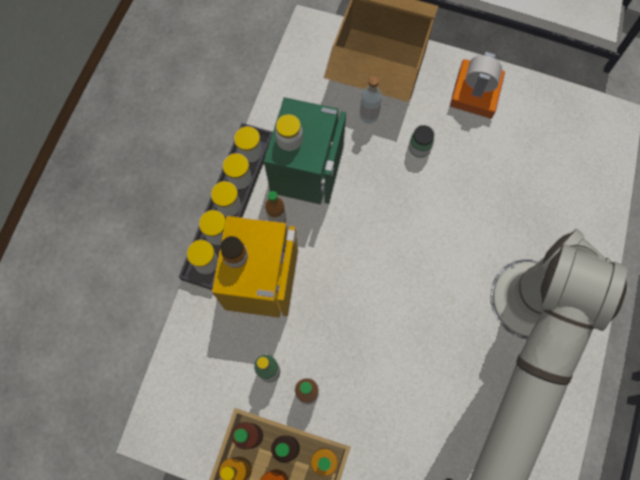

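View pics/top0.png

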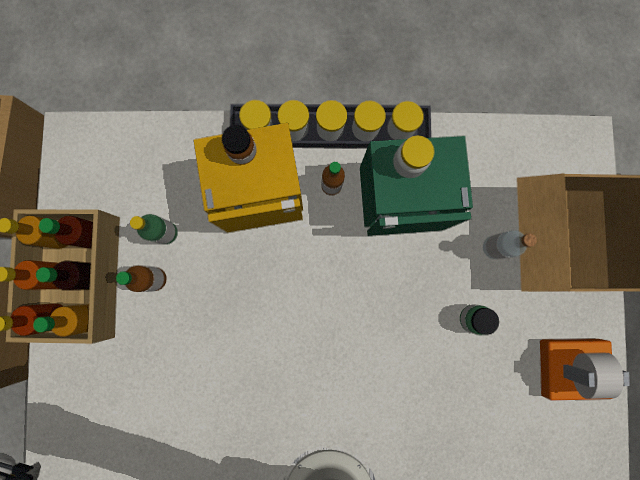

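View pics/wrist0.png

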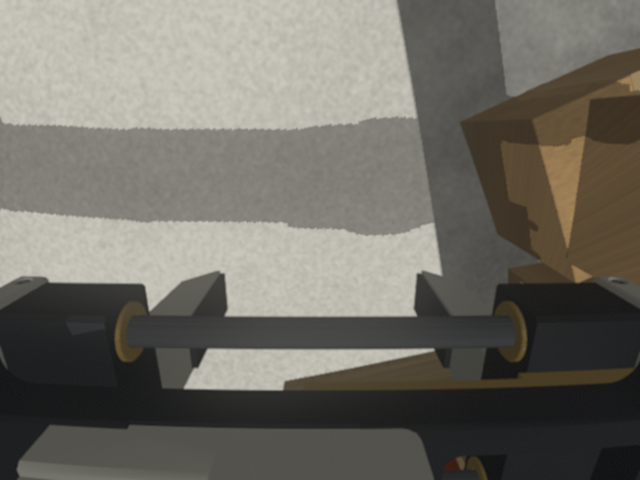

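The top view (x up, y left) shows the yellow cupboard with its top face around (195–300, 125–215), a steel plate at (208,198) and a white stripe at (288,205). The green cupboard is at (365–470, 140–230), and the bottles stand around them. I'll zoom in.

```bash
python3 - <<'E'
import cv2
a=cv2.imread('pics/top0.png')[110:250,180:320]; cv2.imwrite('pics/z1.png',cv2.resize(a,(560,560),interpolation=cv2.INTER_CUBIC))
a=cv2.imread('pics/scene0.png')[205:325,200:320]; cv2.imwrite('pics/z2.png',cv2.resize(a,(600,600),interpolation=cv2.INTER_CUBIC))
E
```

```text
(no output)
```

View pics/z1.png

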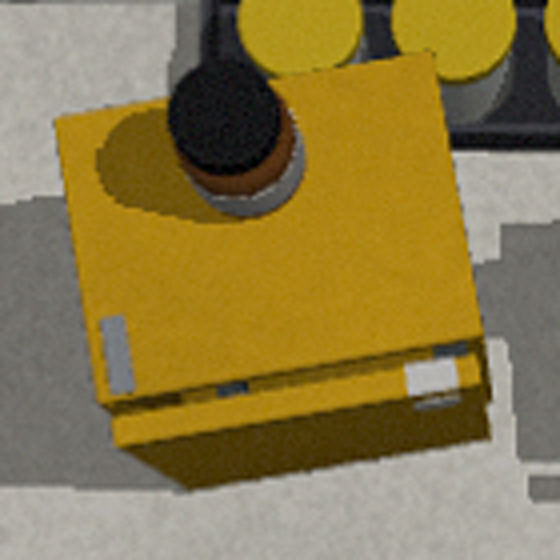

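View pics/z2.png

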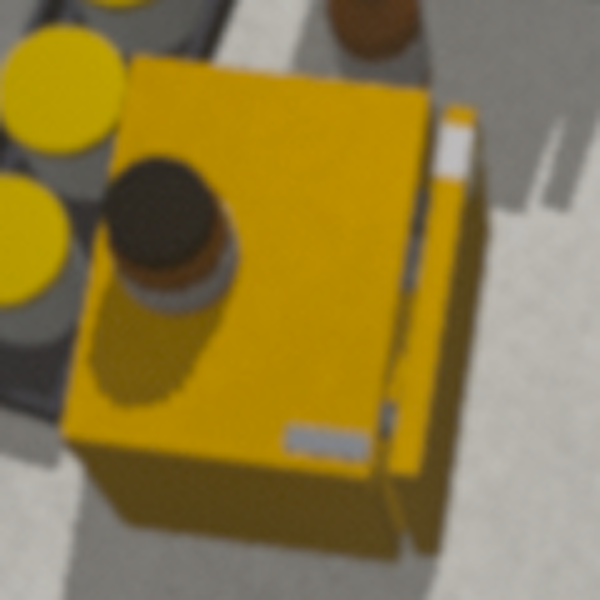

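```bash
cat > h.py <<'E'
import numpy as np,cv2,pickle
def ray(f,uv):
    K=np.array([[f['fx'],0,f['cx']],[0,f['fy'],f['cy']],[0,0,1]])
    p=cv2.undistortPoints(np.array([[uv]],float),K,np.array(f['D']))[0,0]
    T=np.array(f['world_from_camera']); return T[:3,3],T[:3,:3]@np.array([p[0],p[1],1])
def onz(f,uv,z):
    o,d=ray(f,uv); return o+d*(z-o[2])/d[2]
E
python3 - <<'E'
from h import *
f=pickle.load(open('pics/top0.pkl','rb')); g=pickle.load(open('pics/scene0.pkl','rb'))
z=lambda a,b:((a+.5)/4-.5+180,(b+.5)/4-.5+110)
zs=lambda a,b:((a+.5)/5-.5+200,(b+.5)/5-.5+205)
C=[onz(f,z(*p),220) for p in [(55,118),(435,52),(482,335),(100,402)]]
S=[onz(g,zs(*p),220) for p in [(62,435),(135,55),(428,90),(372,478)]]
for n,C in(('top',C),('scene',S)):
    print(n,np.round(C,1)); print([round(np.linalg.norm(C[i]-C[(i+1)%4]),1) for i in range(4)],'centre',np.mean(C,0).round(1))
    d=C[3]-C[2]+C[0]-C[1]; print('yaw y-axis',np.degrees(np.arctan2(-d[0],d[1])))
for p in [(113,445),(490,378),(431,378)]: print('door/stripe top',onz(f,z(*p),218).round(1))
for p in [(405,475),(475,107),(455,150)]: print('door/stripe scene',onz(g,zs(*p),218).round(1))
# bystanders caps, green cupboard corners
for n,p,h in [('left',(122,279),200),('dark',(136,223),200),('mid',(335,168),190),('jar',(237,138),305),('tub',(417,154),300),('rbot',(530,240),200),('rjar',(484,320),90),('gFL',(362,209),220),('gFR',(468,207),220)]: print(n,onz(f,p,h).round(0))
for n,p,h in [('left',(306,387),200),('dark',(263,363),200),('mid',(272,196),190)]: print(n,'sc',onz(g,p,h).round(0))
E
```

```text
top [[799.3 289.4 220. ]
 [835.   93.5 220. ]
 [686.3  67.8 220. ]
 [651.  261.2 220. ]]
[np.float64(199.2), np.float64(150.9), np.float64(196.6), np.float64(150.9)] centre [742.9 178.  220. ]
yaw y-axis 10.34520966841671
scene [[801.1 290.5 220. ]
 [836.6  96.3 220. ]
 [690.1  68.3 220. ]
 [651.3 263.2 220. ]]
[np.float64(197.4), np.float64(149.1), np.float64(198.7), np.float64(152.3)] centre [744.8 179.6 220. ]
yaw y-axis 10.824397489822006
door/stripe top [629.3 254.4 218. ]
door/stripe top [664.6  63.7 218. ]
door/stripe top [664.4  93.6 218. ]
door/stripe scene [636.9 256.5 218. ]
door/stripe scene [665.2  68.9 218. ]
door/stripe scene [667.4  93.3 218. ]
left [511. 433. 200.]
dark [627. 409. 200.]
mid [747.  -4. 190.]
jar [774. 185. 305.]
tub [ 747. -154.  300.]
rbot [ 596. -412.  200.]
rjar [ 422. -350.   90.]
gFL [655. -58. 220.]
gFR [ 661. -275.  220.]
left sc [514. 433. 200.]
dark sc [629. 411. 200.]
mid sc [752.   0. 190.]
```

The cupboard is yawed about 10.5° and both views agree. Its sides measure about 198 × 150 mm. The hinge is at (643, 257) and the white spot at about (658, 92, 185), and the measured stripe matches this within 2 mm. I'll move the closed, downward-pointing fingers to in front of the spot.

Emit:
{"method": "arm_command", "body": {
  "xyz": [
    [-430,10,-560],
    [-430,10,-560],
    [-430,10,-560],
    [-430,10,-560],
    [-430,10,-560],
    [-430,10,-560],
    [-430,10,-560],
    [-430,10,-560],
    [-430,10,-560],
    [-430,10,-560],
    [-430,10,-560],
    [-430,10,-560]
  ],
  "turn": [
    [0,-0.04,0],
    [0,-0.08,0],
    [0,-0.12,0],
    [0,-0.16,0],
    [0,-0.2,0],
    [0,-0.24,0],
    [0,-0.28,0],
    [0,-0.32,0],
    [0,-0.36,0],
    [0,-0.4,0],
    [0,-0.42,0],
    [0,-0.42,0]
  ],
  "gripper": [0,0,0,0,0,0,0,0,0,0,0,0]
}}

```text
clock: 1.35
tool_pos: [530.0, 163.7, 283.7]
tool_rot: [[-0.184, -0.0, -0.983], [0.983, -0.0, -0.184], [-0.0, -1.0, 0.0]]
ft_force: [1.2, 0.8, -0.6]
grip_width: 0.022
```

Emit:
{"method": "arm_command", "body": {
  "xyz": [
    [-20,0,-10],
    [-40,0,-20],
    [-60,0,-30],
    [-60,0,-30],
    [-60,0,-30]
  ],
  "turn": [
    [0,0,0],
    [0,0,0],
    [0,0,0],
    [0,0,0],
    [0,0,0]
  ],
  "gripper": [0,0,0,0,0]
}}

```text
clock: 1.85
tool_pos: [569.3, 112.0, 283.3]
tool_rot: [[-0.182, -0.001, -0.983], [0.983, 0.0, -0.182], [0.0, -1.0, 0.001]]
ft_force: [-0.0, 0.7, -0.4]
grip_width: 0.001
```

Emit:
{"method": "arm_command", "body": {
  "xyz": [
    [-18,0,-10],
    [-36,0,-23],
    [-36,20,-23],
    [-36,43,-23],
    [-36,43,-23],
    [-36,43,-23]
  ],
  "turn": [
    [0,0,0],
    [0,0,0],
    [0,0,0],
    [0,0,0],
    [0,0,0],
    [0,0,0]
  ],
  "gripper": [0,0,0,0,0,0]
}}

```text
clock: 2.45
tool_pos: [598.1, 82.4, 240.7]
tool_rot: [[-0.185, -0.001, -0.983], [0.983, 0.0, -0.185], [0.001, -1.0, 0.001]]
ft_force: [-0.4, 0.7, 0.5]
grip_width: 0.002
```

```bash
python3 - <<'E'
from station import telemetry, vision
import cv2,pickle
s=telemetry.observe(); print(s['tool_pos'],s['ft_force'])
fs=[vision.grab_frame(n) for n in('scene','top','wrist')]
import numpy as np
a=fs[0]['image'][195:345,190:340]; b=fs[1]['image'][110:260,180:330]
im=np.hstack([cv2.resize(x,(400,400),interpolation=cv2.INTER_CUBIC) for x in(a,b)])
cv2.imwrite('pics/a1.png',im[:,:,::-1]); cv2.imwrite('pics/w1.png',fs[2]['image'][:,:,::-1])
E
```

```text
[598.05062778  82.37718902 240.7023405 ] [-0.3644067   0.70155925  0.52608791]
```

View pics/a1.png

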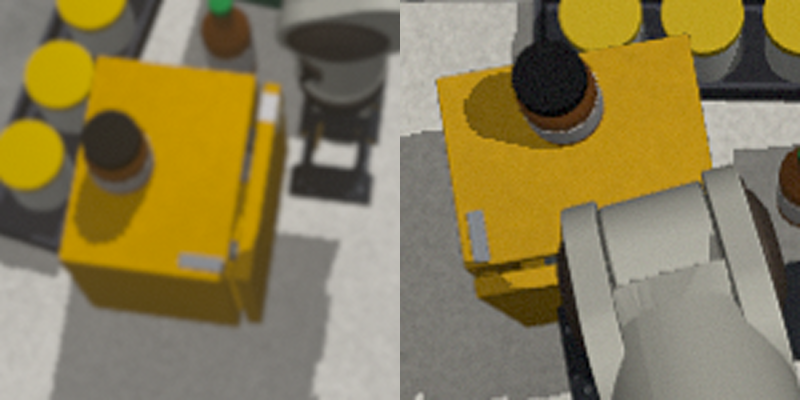

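View pics/w1.png

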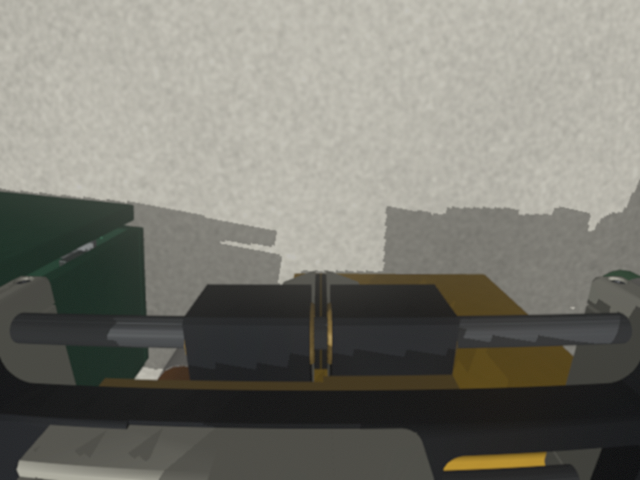

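The gripper sits in front of the door by the white stripe, clear of everything. I'll advance to just short of contact.

Emit:
{"method": "arm_command", "body": {
  "xyz": [
    [-1,0,-20],
    [-2,0,-36],
    [-2,0,-44],
    [-2,0,-44],
    [-2,0,-47],
    [-2,0,-49]
  ],
  "turn": [
    [0,0,0],
    [0,0,0],
    [0,0,0],
    [0,0,0],
    [0,0,0],
    [0,0,0]
  ],
  "gripper": [0,0,0,0,0,0]
}}

```text
clock: 3.2
tool_pos: [647.0, 87.9, 240.8]
tool_rot: [[-0.183, -0.0, -0.983], [0.983, -0.0, -0.183], [-0.0, -1.0, 0.0]]
ft_force: [-0.2, -0.5, -0.2]
grip_width: 0.004
```

Emit:
{"method": "arm_command", "body": {
  "xyz": [
    [0,0,-2],
    [0,0,-4],
    [0,0,-4]
  ],
  "turn": [
    [0,0,0],
    [0,0,0],
    [0,0,0]
  ],
  "gripper": [0,0,0]
}}

```text
clock: 3.5
tool_pos: [651.0, 88.4, 240.7]
tool_rot: [[-0.183, -0.001, -0.983], [0.983, -0.0, -0.183], [-0.0, -1.0, 0.001]]
ft_force: [-2.2, -0.8, 1.8]
grip_width: 0.002
```

Emit:
{"method": "arm_command", "body": {
  "xyz": [
    [0,0,-2],
    [0,0,-3],
    [0,0,-3]
  ],
  "turn": [
    [0,0,0],
    [0,0,0],
    [0,0,0]
  ],
  "gripper": [0,0,0]
}}

```text
clock: 3.8
tool_pos: [654.2, 88.8, 240.7]
tool_rot: [[-0.183, -0.0, -0.983], [0.983, -0.0, -0.183], [-0.0, -1.0, 0.0]]
ft_force: [-3.2, -1.8, 2.4]
grip_width: 0.001
```

Emit:
{"method": "arm_command", "body": {
  "xyz": [
    [0,0,-2],
    [0,0,-3],
    [0,0,-3]
  ],
  "turn": [
    [0,0,0],
    [0,0,0],
    [0,0,0]
  ],
  "gripper": [0,0,0]
}}

```text
clock: 4.1
tool_pos: [655.9, 89.0, 240.6]
tool_rot: [[-0.183, -0.004, -0.983], [0.983, -0.001, -0.183], [-0.001, -1.0, 0.004]]
ft_force: [-8.9, -3.7, 6.9]
grip_width: 0.003
```

Force climbs while travel stalls, so the door is at its stop. I'll press once more slightly, then draw back.

Emit:
{"method": "arm_command", "body": {
  "xyz": [
    [0,0,-1],
    [0,0,-2],
    [0,0,-2]
  ],
  "turn": [
    [0,0,0],
    [0,0,0],
    [0,0,0]
  ],
  "gripper": [0,0,0]
}}

```text
clock: 4.4
tool_pos: [656.1, 89.1, 240.7]
tool_rot: [[-0.183, -0.007, -0.983], [0.983, -0.002, -0.183], [-0.001, -1.0, 0.008]]
ft_force: [-14.5, -5.8, 10.6]
grip_width: 0.003
```

Emit:
{"method": "arm_command", "body": {
  "xyz": [
    [0,0,5],
    [0,0,15],
    [0,0,30],
    [0,0,50],
    [0,0,75],
    [0,0,100],
    [0,0,125],
    [0,0,150],
    [0,0,165],
    [0,0,165],
    [0,0,165],
    [0,0,165]
  ],
  "turn": [
    [0,0,0],
    [0,0,0],
    [0,0,0],
    [0,0,0],
    [0,0,0],
    [0,0,0],
    [0,0,0],
    [0,0,0],
    [0,0,0],
    [0,0,0],
    [0,0,0],
    [0,0,0]
  ],
  "gripper": [0,0,0,0,0,0,0,0,0,0,0,0]
}}

```text
clock: 5.6
tool_pos: [498.2, 60.3, 241.0]
tool_rot: [[-0.183, 0.002, -0.983], [0.983, 0.001, -0.183], [0.0, -1.0, -0.002]]
ft_force: [0.0, 0.3, -0.8]
grip_width: 0.003
```

Emit:
{"method": "arm_command", "body": {
  "xyz": [
    [0,0,0],
    [0,0,0],
    [0,0,0],
    [0,0,0],
    [0,0,0],
    [0,0,0],
    [0,0,0],
    [0,0,0]
  ],
  "turn": [
    [0,0,0],
    [0,0,0],
    [0,0,0],
    [0,0,0],
    [0,0,0],
    [0,0,0],
    [0,0,0],
    [0,0,0]
  ],
  "gripper": [0,0,0,0,0,0,0,0]
}}

```text
clock: 6.4
tool_pos: [497.0, 59.9, 240.7]
tool_rot: [[-0.183, 0.0, -0.983], [0.983, 0.0, -0.183], [-0.0, -1.0, -0.0]]
ft_force: [0.0, 0.5, -0.2]
grip_width: 0.003
```

```bash
cat > snap.py <<'E'
import sys
from station import telemetry, vision
import cv2,pickle,numpy as np
n=sys.argv[1]
s=telemetry.observe(); print(s['clock'],s['tool_pos'],s['ft_force'])
fs=[vision.grab_frame(k) for k in('scene','top')]
pickle.dump(fs,open(f'pics/{n}.pkl','wb'))
a=fs[0]['image'][180:380,190:390]; b=fs[1]['image'][110:310,160:360]
im=np.hstack([cv2.resize(x,(400,400),interpolation=cv2.INTER_CUBIC) for x in(a,b)])
cv2.imwrite(f'pics/{n}.png',im[:,:,::-1])
E
python3 snap.py a2
```

```text
6.4 [496.95977567  59.91419427 240.7439301 ] [ 0.00562779  0.4756421  -0.16357684]
```

View pics/a2.png

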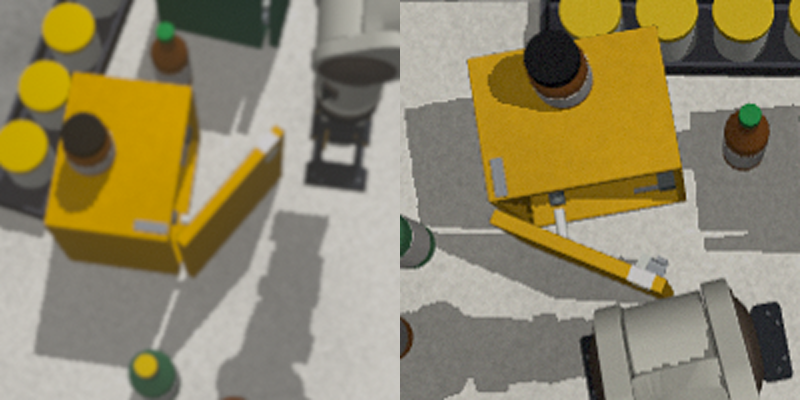

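The door is ajar by itself. In the top panel the stripe is at (641,275) and the free end at about (670,288). I'll measure the angle.

```bash
python3 - <<'E'
from h import *
fs=pickle.load(open('pics/a2.pkl','rb'))
T=lambda a,b:((a-400+.5)/2-.5+160,(b+.5)/2-.5+110)
S=lambda a,b:((a+.5)/2-.5+190,(b+.5)/2-.5+180)
h=np.array([643.4,256.8])
for n,p in(('stripe t',onz(fs[1],T(641,275),218)),('end t in',onz(fs[1],T(674,282),218)),('end t out',onz(fs[1],T(665,295),218)),('stripe s',onz(fs[0],S(268,146),218)),('end s',onz(fs[0],S(279,130),218))):
    v=p[:2]-h; print(n,p.round(0),np.linalg.norm(v).round(0),(np.radians(-79.5)-np.arctan2(v[1],v[0])).round(3))
for th in (0.55,0.6,0.8,1.0,1.2,1.4,1.5):
    a=np.radians(-79.5)-th; u=np.array([np.cos(a),np.sin(a)]); m=np.array([np.cos(a+np.pi/2),np.sin(a+np.pi/2)]) # m into cupboard side
    print(th,(h+190*u).round(0),'finger@165,off25',(h+165*u+25*m).round(0), m.round(2))
E
```

```text
stripe t [577. 107. 218.] 164.0 0.603
end t in [570.  74. 218.] 197.0 0.566
end t out [557.  83. 218.] 195.0 0.646
stripe s [575. 113. 218.] 160.0 0.628
end s [568.  89. 218.] 184.0 0.604
0.55 [575.  79.] finger@165,off25 [608.  94.] [ 0.93 -0.36]
0.6 [566.  83.] finger@165,off25 [599.  96.] [ 0.91 -0.4 ]
0.8 [534. 102.] finger@165,off25 [568. 108.] [ 0.82 -0.58]
1.0 [505. 127.] finger@165,off25 [540. 126.] [ 0.68 -0.73]
1.2 [482. 157.] finger@165,off25 [516. 149.] [ 0.53 -0.85]
1.4 [465. 191.] finger@165,off25 [497. 176.] [ 0.35 -0.94]
1.5 [459. 209.] finger@165,off25 [490. 191.] [ 0.25 -0.97]
```

The door angle is about 0.56 rad and its free end is near (573, 80). I'll go over the top and down into the gap at about (628, 92).

Emit:
{"method": "arm_command", "body": {
  "xyz": [
    [0,-30,0],
    [0,-60,0],
    [2,-60,-35],
    [4,-60,-70],
    [6,-60,-105],
    [8,-60,-135],
    [8,-60,-135],
    [8,-60,-135],
    [8,-60,-135]
  ],
  "turn": [
    [0,0,0],
    [0,0,0],
    [0,0,0],
    [0,0,0],
    [0,0,0],
    [0,0,0],
    [0,0,0],
    [0,0,0],
    [0,0,0]
  ],
  "gripper": [0,0,0,0,0,0,0,0,0]
}}

```text
clock: 7.4
tool_pos: [627.3, 92.2, 300.4]
tool_rot: [[-0.183, -0.001, -0.983], [0.983, -0.0, -0.183], [-0.0, -1.0, 0.001]]
ft_force: [0.4, 0.1, -1.0]
grip_width: 0.007
```

```bash
python3 snap.py a3
```

```text
7.4 [627.27329353  92.24187369 300.383419  ] [ 0.3881279   0.11020193 -0.97530775]
```

View pics/a3.png

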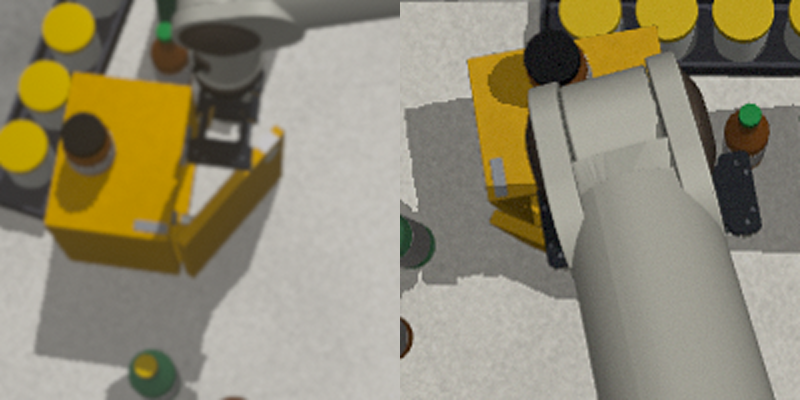

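The gripper is above the gap in the scene panel, and the door is still ajar. I'll descend slowly.

Emit:
{"method": "arm_command", "body": {
  "xyz": [
    [0,15,0],
    [0,30,0],
    [0,45,0],
    [0,60,0],
    [0,60,0],
    [0,60,0]
  ],
  "turn": [
    [0,0,0],
    [0,0,0],
    [0,0,0],
    [0,0,0],
    [0,0,0],
    [0,0,0]
  ],
  "gripper": [0,0,0,0,0,0]
}}

```text
clock: 8.1
tool_pos: [627.9, 92.5, 239.8]
tool_rot: [[-0.183, -0.002, -0.983], [0.983, -0.0, -0.183], [0.0, -1.0, 0.002]]
ft_force: [-0.1, 0.5, 0.1]
grip_width: 0.006
```

Emit:
{"method": "arm_command", "body": {
  "xyz": [
    [4,0,14],
    [9,0,28],
    [17,0,42],
    [26,0,56],
    [37,0,69],
    [49,0,80],
    [62,0,91],
    [76,0,100],
    [76,0,100]
  ],
  "turn": [
    [0,0,0],
    [0,0,0],
    [0,0,0],
    [0,0,0],
    [0,0,0],
    [0,0,0],
    [0,0,0],
    [0,0,0],
    [0,0,0]
  ],
  "gripper": [0,0,0,0,0,0,0,0,0]
}}

```text
clock: 9.0
tool_pos: [514.0, 151.8, 240.9]
tool_rot: [[-0.187, -0.001, -0.982], [0.982, 0.001, -0.187], [0.001, -1.0, 0.001]]
ft_force: [0.2, -0.4, -0.3]
grip_width: 0.007
```

```bash
python3 snap.py a4
```

```text
9.0 [514.03219089 151.76756349 240.87288646] [ 0.19304868 -0.37600243 -0.26088185]
```

View pics/a4.png

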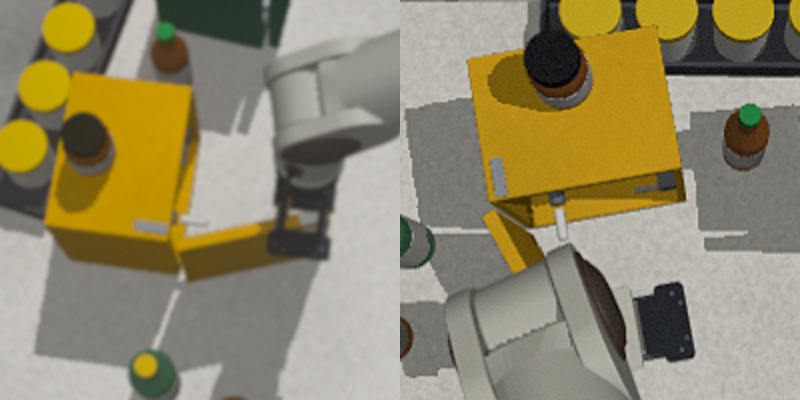

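The door has followed the finger to about 1.15 rad. I'll continue the arc.

Emit:
{"method": "arm_command", "body": {
  "xyz": [
    [10,0,5],
    [20,0,9],
    [30,0,13],
    [42,0,17],
    [53,0,19],
    [60,0,20],
    [66,0,20],
    [66,0,20],
    [66,0,20]
  ],
  "turn": [
    [0,0,0],
    [0,0,0],
    [0,0,0],
    [0,0,0],
    [0,0,0],
    [0,0,0],
    [0,0,0],
    [0,0,0],
    [0,0,0]
  ],
  "gripper": [0,0,0,0,0,0,0,0,0]
}}

```text
clock: 10.0
tool_pos: [484.3, 210.1, 240.6]
tool_rot: [[-0.183, -0.0, -0.983], [0.983, -0.0, -0.183], [-0.0, -1.0, 0.0]]
ft_force: [0.3, -0.1, -0.9]
grip_width: 0.007
```

Emit:
{"method": "arm_command", "body": {
  "xyz": [
    [-15,0,0],
    [-40,0,0],
    [-75,0,0],
    [-110,0,0],
    [-110,-40,0],
    [-110,-80,0],
    [-110,-80,0],
    [-110,-80,0],
    [-110,-80,0]
  ],
  "turn": [
    [0,0,0],
    [0,0,0],
    [0,0,0],
    [0,0,0],
    [0,0,0],
    [0,0,0],
    [0,0,0],
    [0,0,0],
    [0,0,0]
  ],
  "gripper": [0,0,0,0,0,0,0,0,0]
}}

```text
clock: 10.9
tool_pos: [503.7, 101.5, 319.7]
tool_rot: [[-0.183, -0.002, -0.983], [0.983, -0.0, -0.183], [-0.0, -1.0, 0.002]]
ft_force: [-0.5, -0.2, -0.7]
grip_width: 0.002
```

```bash
python3 snap.py a5
```

```text
10.9 [503.7399144  101.50650487 319.70267131] [-0.4660204  -0.2139936  -0.70970052]
```

View pics/a5.png

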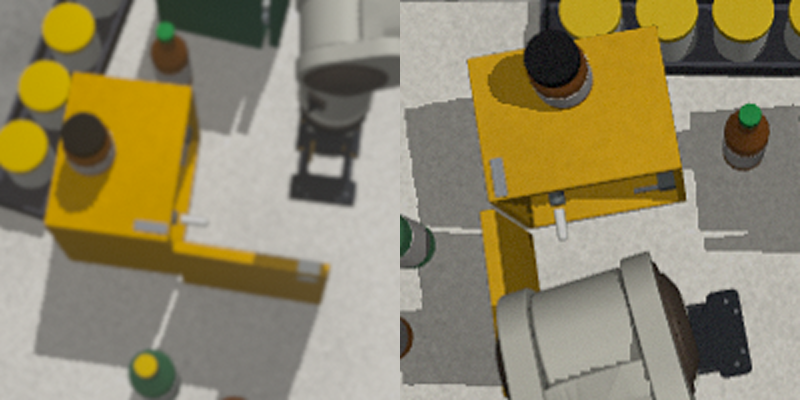

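The door stands wide open, with its stripe at (308,268) and its end at (327,270) in the scene panel, and the gripper is well clear. I'll check the angle, its rest and the bystanders.

```bash
python3 snap.py a6; python3 - <<'E'
from h import *
a5=pickle.load(open('pics/a5.pkl','rb'));a6=pickle.load(open('pics/a6.pkl','rb'))
h=np.array([643.4,256.8])
for p in [(308,268),(327,266)]:
    q=onz(a6[0],((p[0]+.5)/2-.5+190,(p[1]+.5)/2-.5+180),218); v=q[:2]-h
    print(q.round(0),np.linalg.norm(v).round(0),((np.radians(-79.5)-np.arctan2(v[1],v[0]))%6.283).round(2))
for i in(0,1): print('a5-a6 max diff',cv2.absdiff(a5[i]['image'],a6[i]['image']).max())
f=pickle.load(open('pics/top0.pkl','rb'))['image']; d=cv2.absdiff(cv2.GaussianBlur(f,(5,5),0),cv2.GaussianBlur(a6[1]['image'],(5,5),0)).max(2)
for n,(u,v) in dict(left=(140,279),dark=(150,227),mid=(335,178),jar=(237,142),tub=(415,157),rbot=(512,243),rjar=(482,320),green=(415,190)).items(): print(n,d[v-14:v+14,u-18:u+18].max())
E
```

```text
11.0 [503.58750656 101.71687765 319.29941486] [ 0.49054012  0.0296808  -0.11667421]
[482. 242. 218.] 162.0 1.66
[462. 233. 218.] 183.0 1.62
a5-a6 max diff 27
a5-a6 max diff 84
left 58
dark 13
mid 11
jar 13
tub 14
rbot 10
rjar 13
green 9
```

```bash
python3 - <<'E'
from h import *
a=pickle.load(open('pics/top0.pkl','rb'))['image'];b=pickle.load(open('pics/a6.pkl','rb'))[1]['image']
c=lambda x:cv2.resize(x[200:320,90:210],(400,400),interpolation=cv2.INTER_CUBIC)
cv2.imwrite('pics/cmp.png',np.hstack([c(a),c(b)])[:,:,::-1])
E
```

```text
(no output)
```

View pics/cmp.png

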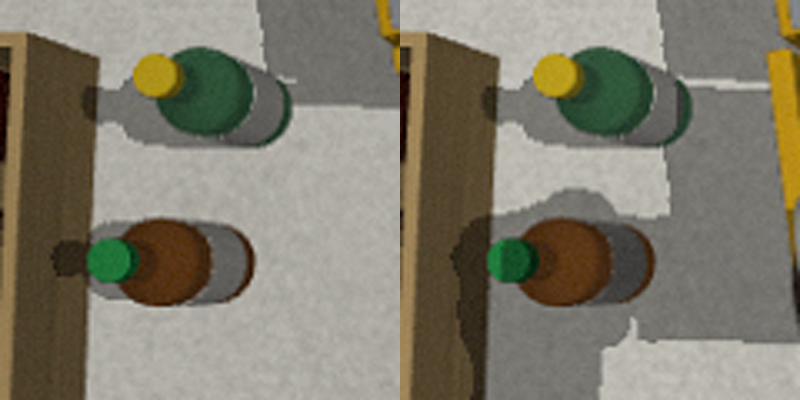

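Both left bottles are exactly where they were; only the arm's shadow changed the pixels. I'm handing in.

```bash
python3 - <<'E'
from station import ticket
print(ticket.finish_job())
E
```

```text
the job is handed in; nothing more can be done
None
```

The yellow cupboard is open: the door stands at about 1.6 rad and the job is handed in at about 11 s on the clock.

- **Catch and spring:** I pressed the white spot to the door's stop, with the sideways force rising to about 15 N while the door stopped moving. I then drew back 165 mm, and the spring brought the door ajar to about 0.56 rad. It stood untouched there for more than a second.
- **Swing:** I lowered the closed fingers into the gap behind the free edge from above, swept the door open, then pulled the gripper away and up.
- **Door angle and rest:** two camera points gave 1.62 and 1.66 rad. Those were measured at mid-thickness, so the true angle is slightly less. The last two views 0.1 s apart showed no visible door movement, and the wrist force was about zero.
- **Bystanders and green door:** the green cupboard and every bottle, jar and tub looked the same as at the start. One check disagreed, a pixel difference at the left bottle, and a side-by-side view showed it was only the arm's shadow.

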